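Angle the optical rail past the post into its bay

ROBOT

A 6-joint arm with a two-finger parallel gripper is mounted at the origin on the work surface. World frame = base frame: x ahead of the robot, y to its left, z up, the work surface at z = 0. Lengths are in mm, angles in rad, forces in N, time in s.
With the tool pointing down it reaches from about 350 to 875 mm from the base axis. Payload 4.2 kg.
Tool frame: the origin (TCP) lies at the very end of the fingers, on their centre line; the grasp point (between the pads) lies 19 mm behind it; z points along the fingers, y is the line along which they close (so a half turn about z gives the same grasp; the last joint's range is limited). The gripper opens to 85 mm and grips with 20 to 120 N. Pads are 22 mm wide; open, the fingers measure 114 mm over their backs; the gripper's body (76 mm by 85 mm) begins 54 mm behind the grasp point. The pads swing forward as they close: fully open they stand 13 mm farther back than shut.
Start: joints at [1.561, 0.385, 0.008, 0, -1.194, -0.259], TCP at [165.952, 602.544, 231.312] pointing down, gripper open.
Joint ranges: [-3.14, 3.14], [-1.21, 2.06], [-1.07, 1.41], [-3.16, 2.05], [-2.99, -0.16], [-3.1, 3.1]. Speed limits (rad/s): [2.79, 2.79, 3.14, 3.14, 3.14, 3.14].

INTERFACE

Orientations are given as a unit quaternion [x, y, z, w].
In Python, from bench import arm, optics gives the robot as it stands. The module is installed in compiled form; this text tells all that it offers.
- The arm moves only by the tool step_arm, never from a script. Its argument "motion" is a list of rows, each an object with "dr": the turn, a rotation vector about the tool's x, y, z in units of 8 degrees (1.0 is 8 degrees), a list of three; "slide": the shift along the tool's x, y, z in mm, a list of three; "jaw": the finger opening in mm, from 0 to 85.4. A call has exactly 8 rows; each row is the pose to reach, as a shift and turn from the pose commanded when the call began, along the tool's axes at that moment; what a row does not reach only later rows make up. A row lasts 1/8 s, in which the tool goes at most 62.5 mm and 10.7 degrees, less where a joint would pass 70% of its speed; a pose out of reach is approached as far as the arm can. A call with a gripper value outside its range is refused whole. The fingers move at their own pace and stop on an object; the grip force is fixed at half the most. Time passes only in rows, so rows that repeat a pose let the fingers close, or fill a call up. It gives the time, the measured TCP pose, the force, the opening and the grip force at its end, in the units of the state.
- arm.read_state(): the state, without advancing time (a new reading comes with each control period).
- optics.get_image(name): name is "side" or "top"; returns the picture (480x640x3 uint8, blue, green, red); there is no depth.
- optics.camera_info(name): a dict with "camera_matrix" (3x3 intrinsics, pixels), "view" (4x4, takes a point from world to camera coordinates). Camera axes: x right, y up, looking along -z (the intrinsics and any distortion apply to the point x, -y, -z); pixel columns grow to the right and rows downward; lengths in mm; the calibration is good to about 2 mm. A picture is of the moment at which its call begins. camera_info takes no time and is no camera call.
- arm.job_done(): hands the job in; it is judged then, once.
The state is a dict: "clock": time; "joints": joint angles; "joint_vel": joint speeds; "joint_efforts": joint torques, N m; "position": TCP position; "ee_rot": TCP orientation; "contact_force": force on the tool from outside, world axes, zero at the start; "wrist_torque": the same for the moment, N m; "gripper_width": finger opening in mm; "grasp_force": force on a finger pad.
Only numpy, scipy, OpenCV 4.12 (cv2) and the standard library are available. Lean on these libraries where they do the work, as an engineer would, in place of code of your own. Each camera call takes 0.05 s, during which the arm holds its last target. There are 200 camera calls.

TASK

Push the black rail across the bench into its parking bay: angle one end in behind the red-topped post, then push the other end in, until the whole rail lies flat against the bay's back strip. Keep it sliding flat on the bench and never lift it; do not disturb the jar, the eyepiece or the screwdriver, and finish with the hand clear.

Things in the scene. Friction and masses are not known exactly. Their poses are not given: they have to be found in the camera images.
- rail: Black bar with a bright strip along its top, 240 mm long, 40 wide, 30 high, 0.3-0.65 kg, loose; dry friction, stops where left. Origin: centre of underside. Its y runs along its length (ends at +-120 mm), x across, z up. Starts between robot and bay, roughly parallel to the bay. Either way round is fine.
- bay: Three fixed aluminium strips, 15 mm thick, 25 high, in a U round a flush blue patch 60 x 300 mm. Origin: patch centre, bench height. y along the bay, x from the open mouth (robot side) to the back strip. Inner faces: back x = +30 mm, ends y = +-150 mm; end strips span x = -30 to +30. Rail home: centre at x = +10 mm, parallel to y, any y that fits.
- post: Fixed steel post with a red top, 30 mm in diameter, 60 high, in front of the bay's mouth at bay x = -45 mm and bay y = +80 or -80 mm (varies). Origin: centre of its foot. 60 mm lie between it and the back strip; 215 mm between it and the far end strip, too short for the rail to go in straight.
- cap: Flush dark cover, 26 mm in diameter, no obstacle, at the place opposite to the post (bay x = -45 mm, y = the other of +-80 mm). Origin: its centre at bench height.
- jar: Bystander: loose jar with a white lid, 44 mm in diameter, 60 mm high, standing beyond one end strip of the bay. Origin: centre of its underside.
- eyepiece: Bystander: loose black microscope eyepiece, 38 mm in diameter, 55 mm high, standing beyond the other end strip. Origin: centre of its underside.
- driver: Bystander: loose screwdriver 150 mm long lying behind the bay's back strip. Origin: centre of its length at bench height.
Not all that is in view belongs to the job. Several things look just like the rail: the one meant starts nearest to the robot's base.

How it is judged:
By the outcome, as a careful person would: the job done as asked, in the order asked, and still so for the second after the job is handed in, with the robot touching nothing.
It also fails if it takes over 64 s, if anything falls off the work surface, if the arm or the gripper's body presses on something with over 40 N, if the wrist force passes 120 N, or if a joint passes its speed limit or range.

## Working session

There is one attempt and no reset: what is moved stays moved. The work goes in short steps, Python scripts to look and compute and a tool call to move; the robot and the scene stay as the last step left them, time stands still between calls to the robot, and variables do not carry over. Pictures are saved under pics/ and viewed, at most 10 in all, crops included, and the job is handed in when it is done.

Besides the shell and the picture viewer there is one more tool, called after ">>>" as name(argument=value, ...) on one line, values as JSON. step_arm: Moves the arm, as the interface text tells. Its arguments: {"type":"object","properties":{"motion":{"type":"array","items":{"type":"object","properties":{"dr":{"type":"array","items":{"type":"number"}},"slide":{"type":"array","items":{"type":"number"}},"jaw":{"type":"number"}}}}},"required":["motion"]}

```bash
mkdir -p pics
cat > h.py <<'E'
import numpy as np, cv2
from bench import arm, optics
def ray(name,uv,z):
    i=optics.camera_info(name); K=np.array(i["camera_matrix"]); V=np.array(i["view"])
    d=i.get("distortion",i.get("dist"))
    p=cv2.undistortPoints(np.array(uv,float).reshape(-1,1,2),K,None if d is None else np.array(d,float)).reshape(-1,2)
    r=np.c_[p[:,0],-p[:,1],-np.ones(len(p))]@V[:3,:3]; c=-V[:3,:3].T@V[:3,3]
    return (c+r*((z-c[2])/r[:,2])[:,None])[:,:2]
E
python3 - <<'E'
from h import *
for n in("top","side"):
    cv2.imwrite(f"pics/{n}0.png",optics.get_image(n)); i=optics.camera_info(n); print(i)
s=arm.read_state();print(s)
E
```

```text
{'camera_matrix': array([[600.10465984,   0.        , 324.86481851],
       [  0.        , 600.10465984, 246.2954186 ],
       [  0.        ,   0.        ,   1.        ]]), 'view': array([[-2.01364947e-03, -9.99908856e-01,  1.33501163e-02,
        -6.03533918e+00],
       [ 9.89531397e-01, -6.59167592e-05,  1.44317740e-01,
        -5.75731931e+02],
       [-1.44303707e-01,  1.35009646e-02,  9.89441339e-01,
        -1.19449337e+03],
       [ 0.00000000e+00,  0.00000000e+00,  0.00000000e+00,
         1.00000000e+00]])}
{'camera_matrix': array([[557.21553887,   0.        , 313.91431803],
       [  0.        , 557.21553887, 238.29260393],
       [  0.        ,   0.        ,   1.        ]]), 'view': array([[ 7.15643709e-01, -6.98431789e-01,  6.86426408e-03,
        -3.77189131e+02],
       [ 3.36862936e-01,  3.53740260e-01,  8.72577326e-01,
        -2.33909458e+02],
       [-6.11863910e-01, -6.22142158e-01,  4.88427775e-01,
        -1.03387498e+03],
       [ 0.00000000e+00,  0.00000000e+00,  0.00000000e+00,
         1.00000000e+00]])}
{'clock': 0.1, 'joints': array([ 1.56061239e+00,  3.85446170e-01,  6.78563229e-03, -4.10871041e-04,
       -1.19400141e+00, -2.58610800e-01]), 'joint_vel': array([-0.000321  , -0.0021121 ,  0.00279224,  0.00176467,  0.00056701,
       -0.00141006]), 'joint_efforts': array([-3.20816907e-04, -3.93316627e+01,  1.88932282e+01,  4.19799015e+00,
       -2.55784209e-03,  2.48965733e-06]), 'position': array([165.82618198, 602.0697134 , 230.36382784]), 'ee_rot': array([ 9.90971656e-01, -1.34068159e-01, -7.39125820e-05,  9.49279122e-04]), 'contact_force': array([0.02361322, 0.17581792, 0.66543668]), 'wrist_torque': array([-0.00872235,  0.03173547,  0.04402198]), 'grasp_force': 0.0, 'gripper_width': 85.5855017912734}
```

View pics/top0.png

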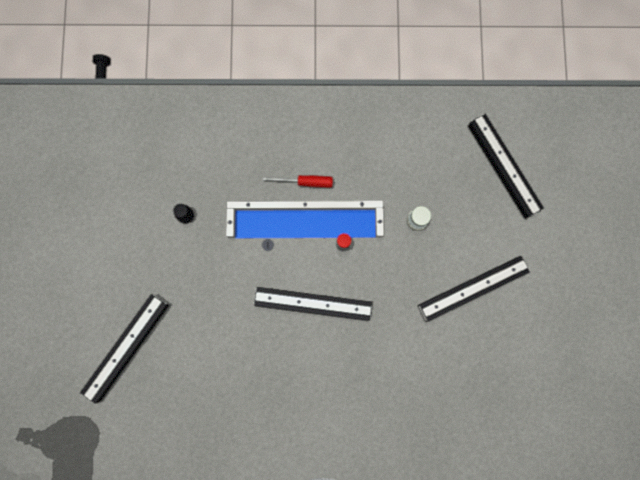

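View pics/side0.png

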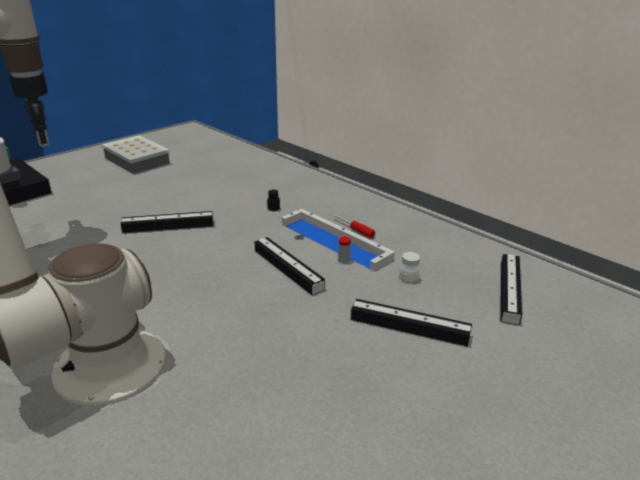

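The top view shows the bay around (305,220), post at (344,242), cap at (268,245), and the candidate rail at (313,304). The jar is at (420,217), the eyepiece at (184,213) and the driver at (300,181). The side view agrees.

```bash
cat >> h.py <<'E'
def measure(prev=None):
    im=optics.get_image("top").astype(int); B,G,R=im[...,0],im[...,1],im[...,2]
    o={}
    m=((B>150)&(R<90)).astype(np.uint8); ys,xs=np.nonzero(m)
    o["patch"]=ray("top",cv2.boxPoints(cv2.minAreaRect(np.c_[xs,ys].astype(np.float32))),0)
    w=((im.min(2)>200)).astype(np.uint8); w[:90]=0
    o["rails"]=[]
    for c in cv2.findContours(w,cv2.RETR_EXTERNAL,cv2.CHAIN_APPROX_NONE)[0]:
        if cv2.contourArea(c)<200: continue
        p=ray("top",c.reshape(-1,2),30).astype(np.float32); (x,y),(a,b),t=cv2.minAreaRect(p)
        bx=cv2.boxPoints(((x,y),(a,b),t)); e=bx[1]-bx[0]; f=bx[2]-bx[1]; L=e if np.hypot(*e)>np.hypot(*f) else f
        o["rails"].append((round(x),round(y),round(max(a,b)),round(min(a,b)),round(np.degrees(np.arctan2(-L[0],L[1]))%180,1)))
    r=((R>150)&(G<70)&(B<70)).astype(np.uint8)
    o["red"]=[]
    for c in cv2.findContours(r,cv2.RETR_EXTERNAL,cv2.CHAIN_APPROX_NONE)[0]:
        if cv2.contourArea(c)>30: o["red"].append(ray("top",[c.reshape(-1,2).mean(0)],60)[0].round(1))
    return o
E
python3 - <<'E'
from h import *
o=measure()
for k in o: print(k,*o[k],sep="\n")
for n,p,z in(("cap",(268,245),0),("jar",(421,215),60),("eye",(182,211),55),("drv",(264,180),8),("drv2",(333,182),8)): print(n,ray("top",[p],z))
E
```

```text
patch
[660.51739454 185.42361342]
[ 660.74752288 -115.26498397]
[ 601.89700869 -114.43598386]
[601.85368008 184.27627632]
rails
(370, 402, 234, 15, np.float32(55.8))
(459, 19, 234, 15, np.float32(172.5))
(491, -316, 233, 15, np.float32(25.3))
(644, -209, 34, 34, np.float32(88.7))
(666, 95, 111, 11, np.float32(0.1))
(668, -24, 109, 11, np.float32(0.0))
(781, -380, 114, 13, np.float32(119.1))
red
[585.  -44.5]
[711.4  14.7]
cap [[584.61684631 113.83421985]]
jar [[ 637.87755656 -203.5678193 ]]
eye [[646.90267572 286.13974254]]
drv [[724.62390808 123.40712865]]
drv2 [[720.42217437 -24.88091279]]
```

```bash
cat >> h.py <<'E'
def phi():
    from scipy.spatial.transform import Rotation as Ro
    s=arm.read_state(); X=Ro.from_quat(s["ee_rot"]).as_matrix()
    return np.array(s["position"]),np.arctan2(X[1,0],X[0,0]),X
def plan(*wps):
    "waypoints (x,y,z,phi deg) -> tool slide & dr, all from the pose now"
    p,f,X=phi(); print("now",p.round(1),np.degrees(f).round(1),"F",arm.read_state()["contact_force"].round(1),"t",arm.read_state()["clock"], "tilt",(X[:2,2]).round(4))
    from scipy.spatial.transform import Rotation as Ro
    for w in wps:
        g=np.radians(w[3]); T=np.array([[np.cos(g),np.sin(g),0],[np.sin(g),-np.cos(g),0],[0,0,-1]])
        print(w,"slide",(X.T@(np.array(w[:3])-p)).round(1),"dr",(np.degrees(Ro.from_matrix(X.T@T).as_rotvec())/8).round(2))
E
python3 - <<'E'
from h import *
plan((420,400,231,-55),(480,180,200,-97.5))
E
```

```text
now [165.8 602.1 230.5] -15.4 F [ 0.8 -1.   1. ] t 0.15 tilt [-0.0003 -0.0016]
(420, 400, 231, -55) slide [298.7 127.4  -0.3] dr [ 0.01 -0.    4.95]
(480, 180, 200, -97.5) slide [415.  323.5  31.1] dr [ 1.000e-02 -1.000e-02  1.026e+01]
```

>>> step_arm(motion=[{"slide": [60, 25, 0], "dr": [0, 0, 1], "jaw": 8}, {"slide": [119, 50, 0], "dr": [0, 0, 2], "jaw": 8}, {"slide": [179, 76, 0], "dr": [0, 0, 3], "jaw": 8}, {"slide": [238, 101, 0], "dr": [0, 0, 4], "jaw": 8}, {"slide": [298, 127, 0], "dr": [0, 0, 5], "jaw": 8}, {"slide": [330, 180, 5], "dr": [0, 0, 6.2], "jaw": 8}, {"slide": [365, 230, 10], "dr": [0, 0, 7.4], "jaw": 8}, {"slide": [395, 285, 20], "dr": [0, 0, 8.6], "jaw": 8}])

```text
clock: 1.15
position: [469.7, 229.5, 212.5]
ee_rot: [0.74, -0.673, 0.0, -0.0]
contact_force: [0.6, -0.1, 0.3]
gripper_width: 7.6
grasp_force: 0.0
```

Run:
```python
from h import *
plan((440,-137,200,-97.5),(438.6,-137,60,-97.5),(438.6,-137,8,-97.5))
```

```text
now [469.7 229.5 212.5] -84.5 F [ 0.6 -0.1  0.3] t 1.15 tilt [0.0005 0.0003]
(440, -137, 200, -97.5) slide [362.   64.5  12.4] dr [-0.    0.    1.62]
(438.6, -137, 60, -97.5) slide [361.9  66.  152.4] dr [-0.    0.    1.62]
(438.6, -137, 8, -97.5) slide [361.9  66.  204.4] dr [-0.    0.    1.62]
```

>>> step_arm(motion=[{"slide": [60, 11, 2], "dr": [0, 0, 0.4], "jaw": 8}, {"slide": [121, 22, 4], "dr": [0, 0, 0.8], "jaw": 8}, {"slide": [181, 33, 6], "dr": [0, 0, 1.2], "jaw": 8}, {"slide": [241, 44, 8], "dr": [0, 0, 1.6], "jaw": 8}, {"slide": [301, 54, 10], "dr": [0, 0, 1.6], "jaw": 8}, {"slide": [360, 64, 25], "dr": [0, 0, 1.6], "jaw": 8}, {"slide": [362, 66, 80], "dr": [0, 0, 1.6], "jaw": 8}, {"slide": [362, 66, 140], "dr": [0, 0, 1.6], "jaw": 8}])

```text
clock: 2.15
position: [440.3, -136.7, 72.1]
ee_rot: [-0.662, 0.75, -0.001, 0.001]
contact_force: [0.4, 0.0, 0.0]
gripper_width: 8.2
grasp_force: 0.0
```

Run:
```python
from h import *
print(measure()["rails"])
plan((438.6,-137,8,-97.5),(443.4,-111,8,-97.5),(443.4+.1305*90,-111+.991*90,8,-97.5))
```

```text
[(453, -99, 83, 30, np.float32(5.1)), (370, 402, 234, 15, np.float32(55.9)), (504, -344, 172, 15, np.float32(25.3)), (644, -209, 34, 34, np.float32(88.7)), (666, 119, 159, 11, np.float32(0.1)), (667, -25, 111, 11, np.float32(1.3)), (781, -380, 114, 13, np.float32(119.1))]
now [ 433.8 -135.9   64.3] -97.3 F [-2.7  0.5 -4.6] t 2.2 tilt [-0.0145  0.0014]
(438.6, -137, 8, -97.5) slide [ 0.4 -5.7 56.2] dr [ 0.1  -0.    0.03]
(443.4, -111, 8, -97.5) slide [-26.   -7.2  56.2] dr [ 0.1  -0.    0.03]
(455.145, -21.810000000000002, 8, -97.5) slide [-115.9   -7.6   56.2] dr [ 0.1  -0.    0.03]
```

Run:
```python
from h import *
optics.get_image("side");optics.get_image("side")
plan((438.6,-137,8,-97.5))
```

```text
now [ 437.7 -135.8   70.7] -97.0 F [0.7 0.5 0.7] t 2.3 tilt [-0.0077 -0.0005]
(438.6, -137, 8, -97.5) slide [ 1.  -1.5 62.7] dr [ 0.05 -0.01  0.06]
```

>>> step_arm(motion=[{"slide": [1, -1, 20], "dr": [0, 0, 0], "jaw": 8}, {"slide": [1, -1, 42], "dr": [0, 0, 0], "jaw": 8}, {"slide": [1, -1, 62], "dr": [0, 0, 0], "jaw": 8}, {"slide": [1, -1, 62], "dr": [0, 0, 0], "jaw": 8}, {"slide": [-8, -1, 62], "dr": [0, 0, 0], "jaw": 8}, {"slide": [-18, -1, 62], "dr": [0, 0, 0], "jaw": 8}, {"slide": [-28, -1, 62], "dr": [0, 0, 0], "jaw": 8}, {"slide": [-38, -1, 62], "dr": [0, 0, 0], "jaw": 8}])

```text
clock: 3.3
position: [445.9, -97.3, 11.2]
ee_rot: [-0.663, 0.749, -0.0, 0.0]
contact_force: [-0.6, -2.9, 2.1]
gripper_width: 8.0
grasp_force: 1.5
```

Run:
```python
from h import *
i=optics.get_image("top");cv2.imwrite("pics/a.png",i[180:400,200:480])
plan((455,-22,8,-97.5))
```

```text
now [446.1 -96.5  11. ] -96.9 F [ 0.4  0.7 -0. ] t 3.35 tilt [0.001  0.0001]
(455, -22, 8, -97.5) slide [-75.    0.1   3. ] dr [-0.01  0.    0.07]
```

View pics/a.png

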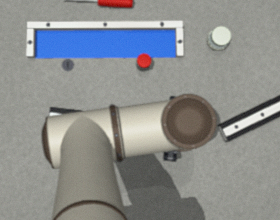

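The crop shows the arm over the rail, with only its left tip visible near (65,112). The force reading (-2.9 N) indicates pushing contact.

>>> step_arm(motion=[{"slide": [-11, 0, 1], "dr": [0, 0, 0], "jaw": 8}, {"slide": [-22, 0, 2], "dr": [0, 0, 0], "jaw": 8}, {"slide": [-33, 0, 3], "dr": [0, 0, 0], "jaw": 8}, {"slide": [-44, 0, 3], "dr": [0, 0, 0], "jaw": 8}, {"slide": [-55, 0, 3], "dr": [0, 0, 0], "jaw": 8}, {"slide": [-66, 0, 3], "dr": [0, 0, 0], "jaw": 8}, {"slide": [-76, 0, 3], "dr": [0, 0, 0], "jaw": 8}, {"slide": [-76, 0, 3], "dr": [0, 0, 0], "jaw": 8}])

```text
clock: 4.35
position: [455.4, -21.5, 7.7]
ee_rot: [-0.663, 0.749, -0.0, 0.001]
contact_force: [0.2, 0.3, -0.3]
gripper_width: 7.8
grasp_force: 0.0
```

>>> step_arm(motion=[{"slide": [20, 0, 0], "dr": [0, 0, 0], "jaw": 8}, {"slide": [40, 0, -40], "dr": [0, 0, -1], "jaw": 40}, {"slide": [70, 20, -100], "dr": [0, 0, -2.3], "jaw": 60}, {"slide": [70, 60, -100], "dr": [0, 0, -3.6], "jaw": 70}, {"slide": [70, 120, -100], "dr": [0, 0, -4.9], "jaw": 70}, {"slide": [70, 180, -100], "dr": [0, 0, -6.2], "jaw": 70}, {"slide": [70, 180, -100], "dr": [0, 0, -7.5], "jaw": 70}, {"slide": [70, 180, -100], "dr": [0, 0, -8.5], "jaw": 70}])

```text
clock: 5.35
position: [267.4, -69.9, 108.1]
ee_rot: [0.969, -0.248, 0.001, -0.001]
contact_force: [0.0, -0.2, 0.6]
gripper_width: 70.1
grasp_force: 0.0
```

Run:
```python
from h import *
print(measure()["rails"])
i=optics.get_image("top");cv2.imwrite("pics/b.png",i[180:400,100:480])
plan((455,-22,8,-7.5))
```

```text
[(168, -8, 86, 19, np.float32(19.6)), (370, 402, 234, 15, np.float32(55.8)), (468, 109, 234, 15, np.float32(173.1)), (491, -317, 233, 15, np.float32(25.3)), (644, -209, 34, 34, np.float32(88.7)), (666, 119, 159, 11, np.float32(0.1)), (667, -25, 111, 11, np.float32(1.2)), (781, -380, 114, 13, np.float32(119.1))]
now [267.7 -69.9 108. ] -29.0 F [-0.3  0.4  0.7] t 5.45 tilt [0.0017 0.0008]
(455, -22, 8, -7.5) slide [ 140.5 -132.5  100.3] dr [-0.01 -0.01 -2.69]
```

View pics/b.png

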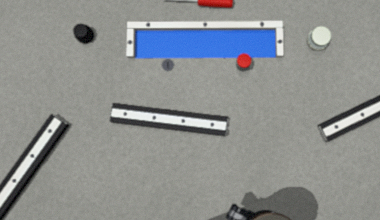

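Run:
```python
from h import *
plan((350,50,100,-7),(408,117,100,-7),(408,117,4,-7))
```

```text
now [267.7 -69.9 108. ] -29.0 F [-0.3  0.4  0.7] t 5.45 tilt [0.0017 0.0008]
(350, 50, 100, -7) slide [  13.8 -144.7    8.2] dr [-0.01 -0.01 -2.75]
(408, 117, 100, -7) slide [  32.  -231.4    8.4] dr [-0.01 -0.01 -2.75]
(408, 117, 4, -7) slide [  31.9 -231.3  104.4] dr [-0.01 -0.01 -2.75]
```

>>> step_arm(motion=[{"slide": [6, -55, 4], "dr": [0, 0, -1], "jaw": 70}, {"slide": [12, -110, 8], "dr": [0, 0, -2], "jaw": 70}, {"slide": [22, -165, 8], "dr": [0, 0, -2.75], "jaw": 70}, {"slide": [30, -220, 8], "dr": [0, 0, -2.75], "jaw": 70}, {"slide": [32, -231, 40], "dr": [0, 0, -2.75], "jaw": 70}, {"slide": [32, -231, 80], "dr": [0, 0, -2.75], "jaw": 70}, {"slide": [32, -231, 104], "dr": [0, 0, -2.75], "jaw": 70}, {"slide": [32, -231, 104], "dr": [0, 0, -2.75], "jaw": 70}])

```text
clock: 6.45
position: [406.7, 115.7, 2.1]
ee_rot: [0.998, -0.062, -0.002, 0.002]
contact_force: [-0.2, -0.8, 0.7]
gripper_width: 69.7
grasp_force: 0.0
```

Run:
```python
from h import *
w=[]
C0=np.array([468,109.]);R=217;u=lambda t:np.array([np.cos(np.radians(t)),np.sin(np.radians(t))])
I=C0+R*u(-6.9+90)
for t in (-6.9,-3,1,5,9,12.7,16.5,20):
    C=I-R*u(t+90); P=C-31*u(t); w.append((P[0].round(1),P[1].round(1),4,t))
print(C); plan(*w)
```

```text
[568.28806513 120.51504449]
now [406.7 115.7   2.1] -7.1 F [-0.2 -0.8  0.7] t 6.45 tilt [-0.0039 -0.0029]
(np.float64(437.2), np.float64(112.7), 4, -6.9) slide [30.7 -0.8 -2. ] dr [ 0.02  0.03 -0.03]
(np.float64(451.8), np.float64(109.3), 4, -3) slide [45.6  0.8 -2.1] dr [ 0.02  0.03 -0.52]
(np.float64(466.9), np.float64(106.9), 4, 1) slide [60.9  1.3 -2.1] dr [ 0.02  0.03 -1.02]
(np.float64(482.1), np.float64(105.6), 4, 5) slide [76.1  0.7 -2.2] dr [ 0.02  0.03 -1.52]
(np.float64(497.4), np.float64(105.3), 4, 9) slide [91.3 -0.9 -2.2] dr [ 0.02  0.03 -2.02]
(np.float64(511.5), np.float64(105.9), 4, 12.7) slide [105.2  -3.3  -2.3] dr [ 0.02  0.03 -2.48]
(np.float64(526.0), np.float64(107.6), 4, 16.5) slide [119.4  -6.8  -2.4] dr [ 0.02  0.03 -2.95]
(np.float64(539.2), np.float64(109.9), 4, 20) slide [132.2 -10.7  -2.4] dr [ 0.02  0.03 -3.39]
```

>>> step_arm(motion=[{"slide": [16, -0.5, -2], "dr": [0, 0, 0], "jaw": 70}, {"slide": [29, -0.8, -2], "dr": [0, 0, 0], "jaw": 70}, {"slide": [39, 0.2, -2], "dr": [0, 0, -0.3], "jaw": 70}, {"slide": [50, 1, -2], "dr": [0, 0, -0.67], "jaw": 70}, {"slide": [61, 1.3, -2], "dr": [0, 0, -1.02], "jaw": 70}, {"slide": [71, 1, -2], "dr": [0, 0, -1.35], "jaw": 70}, {"slide": [81, 0.2, -2], "dr": [0, 0, -1.68], "jaw": 70}, {"slide": [91, -0.9, -2], "dr": [0, 0, -2.02], "jaw": 70}])

```text
clock: 7.45
position: [497.4, 105.5, 6.3]
ee_rot: [0.997, 0.079, -0.001, 0.0]
contact_force: [-3.3, -1.1, 1.9]
gripper_width: 69.9
grasp_force: 1.4
```

Run:
```python
from h import *
plan((511.5,105.9,4,12.7),(526,107.6,4,16.5),(539.2,109.9,4,20))
```

```text
now [497.4 105.5   6.3] 9.1 F [-3.3 -1.1  1.9] t 7.45 tilt [-0.0019 -0.0006]
(511.5, 105.9, 4, 12.7) slide [14.   1.9  2.3] dr [ 0.    0.01 -0.45]
(526, 107.6, 4, 16.5) slide [28.5  2.5  2.3] dr [ 0.    0.01 -0.92]
(539.2, 109.9, 4, 20) slide [41.9  2.3  2.2] dr [ 0.    0.01 -1.36]
```

>>> step_arm(motion=[{"slide": [10, 1.4, 1], "dr": [0, 0, -0.32], "jaw": 70}, {"slide": [20, 2.2, 2], "dr": [0, 0, -0.65], "jaw": 70}, {"slide": [30, 2.5, 2], "dr": [0, 0, -0.97], "jaw": 70}, {"slide": [38, 2.5, 2], "dr": [0, 0, -1.25], "jaw": 70}, {"slide": [42, 2.3, 2], "dr": [0, 0, -1.36], "jaw": 70}, {"slide": [42, 2.3, 2], "dr": [0, 0, -1.36], "jaw": 70}, {"slide": [20, -2, 2], "dr": [0, 0, -1.36], "jaw": 70}, {"slide": [-10, -8, -10], "dr": [0, 0, -1.36], "jaw": 40}])

```text
clock: 8.45
position: [486.8, 112.8, 15.4]
ee_rot: [0.985, 0.173, 0.0, -0.0]
contact_force: [0.2, 1.0, 0.5]
gripper_width: 53.3
grasp_force: 0.0
```

>>> step_arm(motion=[{"slide": [-40, -20, -40], "dr": [0, 0, 1], "jaw": 8}, {"slide": [-70, -70, -80], "dr": [0, 0, 2.3], "jaw": 8}, {"slide": [-80, -125, -100], "dr": [0, 0, 3.6], "jaw": 8}, {"slide": [-80, -180, -100], "dr": [0, 0, 4.9], "jaw": 8}, {"slide": [-80, -200, -100], "dr": [0, 0, 6.2], "jaw": 8}, {"slide": [-80, -200, -100], "dr": [0, 0, 7.5], "jaw": 8}, {"slide": [-80, -200, -100], "dr": [0, 0, 8.8], "jaw": 8}, {"slide": [-80, -200, -100], "dr": [0, 0, 10.1], "jaw": 8}])

```text
clock: 9.45
position: [343.2, 273.8, 116.1]
ee_rot: [0.872, -0.49, 0.0, -0.001]
contact_force: [-0.3, -0.7, 0.1]
gripper_width: 7.9
grasp_force: 0.0
```

Run:
```python
from h import *
o=measure();print(o["rails"],o["red"])
plan((530,270,60,-70))
```

```text
[(423, 367, 108, 15, np.float32(55.8)), (491, -316, 233, 15, np.float32(25.3)), (570, 121, 235, 15, np.float32(20.0)), (643, -209, 36, 34, np.float32(88.7)), (666, 119, 159, 11, np.float32(0.1)), (668, -25, 111, 13, np.float32(1.4)), (781, -380, 114, 13, np.float32(119.2))] [array([585. , -44.6]), array([711.2,  14.2])]
now [343.3 273.8 116.1] -58.9 F [-0.6  0.3 -0.6] t 9.5 tilt [0.0012 0.0019]
(530, 270, 60, -70) slide [  99.6 -157.9   56.3] dr [-0.01  0.01  1.38]
```

Run:
```python
from h import *
plan((515,271,110,-70),(515,271,8,-70))
```

```text
now [343.3 273.8 116.1] -58.9 F [-0.6  0.3 -0.6] t 9.5 tilt [0.0012 0.0019]
(515, 271, 110, -70) slide [  91.  -145.6    6.3] dr [-0.01  0.01  1.38]
(515, 271, 8, -70) slide [  91.1 -145.4  108.3] dr [-0.01  0.01  1.38]
```

>>> step_arm(motion=[{"slide": [30, -48, 0], "dr": [0, 0, 0.7], "jaw": 8}, {"slide": [60, -97, 0], "dr": [0, 0, 1.38], "jaw": 8}, {"slide": [91, -145, 6], "dr": [0, 0, 1.38], "jaw": 8}, {"slide": [91, -145, 45], "dr": [0, 0, 1.38], "jaw": 8}, {"slide": [91, -145, 80], "dr": [0, 0, 1.38], "jaw": 8}, {"slide": [91, -145, 107], "dr": [0, 0, 1.38], "jaw": 8}, {"slide": [91, -145, 107], "dr": [0, 0, 1.38], "jaw": 8}, {"slide": [91, -145, 107], "dr": [0, 0, 1.38], "jaw": 8}])

```text
clock: 10.5
position: [515.2, 272.4, 9.8]
ee_rot: [0.823, -0.569, 0.0, -0.001]
contact_force: [-0.8, 0.2, -0.1]
gripper_width: 8.2
grasp_force: 0.0
```

```bash
cat >> h.py <<'E'
def endpush(C,t,z=8,off=131):
    a=np.radians(t); return (*(np.array(C)-off*np.array([np.sin(a),-np.cos(a)])).round(1),z,t-90)
E
python3 - <<'E'
from h import *
plan(endpush((570,121),20),endpush((594,55),20),endpush((598,44),18.3),endpush((602,33),16.5))
E
```

```text
now [515.2 272.4   9.8] -69.3 F [-0.8  0.2 -0.1] t 10.5 tilt [0.002  0.0014]
(np.float64(525.2), np.float64(244.1), 8, -70) slide [30.   0.6  1.8] dr [-0.02  0.    0.08]
(np.float64(549.2), np.float64(178.1), 8, -70) slide [100.3   1.5   1.8] dr [-0.02  0.    0.08]
(np.float64(556.9), np.float64(168.4), 8, -71.7) slide [112.   -2.3   1.8] dr [-0.02  0.    0.3 ]
(np.float64(564.8), np.float64(158.6), 8, -73.5) slide [124.   -6.2   1.8] dr [-0.02  0.    0.52]
```

>>> step_arm(motion=[{"slide": [14, 0.3, 2], "dr": [0, 0, 0.08], "jaw": 8}, {"slide": [28, 0.6, 2], "dr": [0, 0, 0.08], "jaw": 8}, {"slide": [38, 0.7, 2], "dr": [0, 0, 0.08], "jaw": 8}, {"slide": [48, 0.8, 2], "dr": [0, 0, 0.08], "jaw": 8}, {"slide": [58, 1, 2], "dr": [0, 0, 0.08], "jaw": 8}, {"slide": [68, 1.1, 2], "dr": [0, 0, 0.08], "jaw": 8}, {"slide": [78, 1.2, 2], "dr": [0, 0, 0.08], "jaw": 8}, {"slide": [86, 1.3, 2], "dr": [0, 0, 0.08], "jaw": 8}])

```text
clock: 11.5
position: [543.6, 190.1, 6.6]
ee_rot: [0.819, -0.574, -0.0, 0.0]
contact_force: [-0.0, 3.8, 2.7]
gripper_width: 7.9
grasp_force: 1.5
```

Run:
```python
from h import *
o=measure();print(o["rails"],o["red"])
i=optics.get_image("top");cv2.imwrite("pics/c.png",cv2.resize(i[160:340,150:450],None,fx=2,fy=2))
plan(endpush((594,55),20),endpush((598,44),18.3),endpush((602,33),16.5))
```

```text
[(128, 288, 54, 36, np.float32(22.4)), (491, -316, 233, 15, np.float32(25.3)), (536, 329, 77, 36, np.float32(37.6)), (604, 26, 146, 15, np.float32(19.9)), (643, -209, 37, 34, np.float32(88.7)), (666, 119, 159, 11, np.float32(0.1)), (667, -24, 113, 13, np.float32(0.1)), (754, -395, 176, 14, np.float32(119.1))] [array([585.7, -44.3]), array([711.2,  13.8])]
now [543.1 189.2   6.2] -70.1 F [-0.2 -0.3 -0.6] t 11.6 tilt [-0.0016 -0.0013]
(np.float64(549.2), np.float64(178.1), 8, -70) slide [12.5 -2.  -1.8] dr [ 0.01 -0.01 -0.01]
(np.float64(556.9), np.float64(168.4), 8, -71.7) slide [24.3 -5.9 -1.8] dr [ 0.01 -0.01  0.2 ]
(np.float64(564.8), np.float64(158.6), 8, -73.5) slide [ 36.2 -10.   -1.8] dr [ 0.01 -0.01  0.42]
```

View pics/c.png

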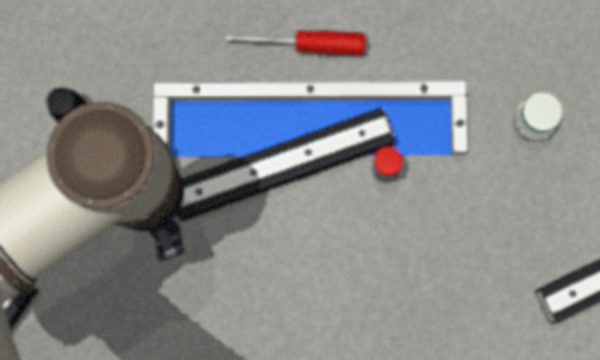

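The rail's right end (390,125 in the crop) is entering between the red post (388,160) and the back strip, at about 20°.

>>> step_arm(motion=[{"slide": [7, -0.5, -1], "dr": [0, 0, 0], "jaw": 8}, {"slide": [14, -2, -1], "dr": [0, 0, 0.05], "jaw": 8}, {"slide": [20, -4, -1], "dr": [0, 0, 0.13], "jaw": 8}, {"slide": [26, -6, -1], "dr": [0, 0, 0.22], "jaw": 8}, {"slide": [31, -8, -1], "dr": [0, 0, 0.32], "jaw": 8}, {"slide": [36, -10, -1], "dr": [0, 0, 0.42], "jaw": 8}, {"slide": [36, -10, -1], "dr": [0, 0, 0.42], "jaw": 8}, {"slide": [36, -10, -1], "dr": [0, 0, 0.42], "jaw": 8}])

```text
clock: 12.6
position: [565.1, 160.2, 7.8]
ee_rot: [0.802, -0.598, 0.0, 0.0]
contact_force: [0.9, -0.4, -0.0]
gripper_width: 7.8
grasp_force: 0.0
```

Run:
```python
from h import *
o=measure();print(o["rails"][1:5],o["red"])
plan(endpush((602,33),16.5,off=160))
```

```text
[(310, 443, 88, 15, np.float32(56.0)), (491, -316, 233, 15, np.float32(25.3)), (570, 292, 79, 36, np.float32(32.8)), (617, -9, 144, 15, np.float32(16.4))] [array([585.7, -44.3]), array([711.1,  14.2])]
now [565.1 160.2   7.8] -73.4 F [-0.5 -0.2  1. ] t 12.65 tilt [ 0.0001 -0.0001]
(np.float64(556.6), np.float64(186.4), 8, -73.5) slide [-27.5   0.7  -0.2] dr [-0.   -0.    0.01]
```

```bash
cat >> h.py <<'E'
def face(C,t,b=45,off=31,z=4):
    a=np.radians(t); n=np.array([np.cos(a),np.sin(a)]); e=np.array([-np.sin(a),np.cos(a)])
    return (*(np.array(C)+b*e-off*n).round(1),z,t)
E
python3 - <<'E'
from h import *
plan(face((604,35),16.4,off=70,z=80),face((604,35),16.4,off=65))
E
```

```text
now [565.1 160.2   7.8] -73.4 F [-0.5 -0.2  1. ] t 12.65 tilt [ 0.0001 -0.0001]
(np.float64(524.1), np.float64(58.4), 80, 16.4) slide [ 85.9  68.4 -72.2] dr [  0.    -0.   -11.22]
(np.float64(528.9), np.float64(59.8), 4, 16.4) slide [85.9 63.4  3.8] dr [  0.    -0.   -11.22]
```

>>> step_arm(motion=[{"slide": [-20, 2, 0], "dr": [0, 0, 0], "jaw": 8}, {"slide": [-35, 10, -30], "dr": [0, 0, -1.2], "jaw": 40}, {"slide": [-35, 40, -80], "dr": [0, 0, -2.5], "jaw": 70}, {"slide": [-10, 80, -90], "dr": [0, 0, -3.8], "jaw": 70}, {"slide": [30, 85, -90], "dr": [0, 0, -5.1], "jaw": 70}, {"slide": [70, 80, -90], "dr": [0, 0, -6.4], "jaw": 70}, {"slide": [86, 75, -90], "dr": [0, 0, -7.7], "jaw": 70}, {"slide": [86, 75, -90], "dr": [0, 0, -9], "jaw": 70}])

```text
clock: 13.65
position: [518.1, 56.3, 97.8]
ee_rot: [1.0, -0.01, 0.0, -0.0]
contact_force: [0.0, 0.3, 0.3]
gripper_width: 69.9
grasp_force: 0.0
```

Run:
```python
from h import *
o=measure();print(o["rails"])
plan(face((604,35),16.4,off=65,z=80),face((604,35),16.4,off=65),face((604,35),16.4,off=36))
```

```text
[(348, 417, 179, 15, np.float32(55.9)), (455, 348, 42, 32, np.float32(24.0)), (491, -316, 233, 15, np.float32(25.3)), (532, 174, 88, 35, np.float32(24.3)), (622, -27, 105, 15, np.float32(16.6)), (643, -209, 37, 34, np.float32(88.7)), (666, 119, 159, 11, np.float32(0.1)), (668, -25, 111, 13, np.float32(1.4)), (781, -380, 114, 13, np.float32(119.1))]
now [517.8  56.7  97.7] -0.9 F [ 0.   0.3 -0.9] t 13.7 tilt [0.0003 0.0001]
(np.float64(528.9), np.float64(59.8), 80, 16.4) slide [11.1 -3.2 17.7] dr [-0.   -0.   -2.16]
(np.float64(528.9), np.float64(59.8), 4, 16.4) slide [11.  -3.2 93.7] dr [-0.   -0.   -2.16]
(np.float64(556.8), np.float64(68.0), 4, 16.4) slide [ 38.8 -11.8  93.7] dr [-0.   -0.   -2.16]
```

>>> step_arm(motion=[{"slide": [6, -2, 10], "dr": [0, 0, -1.1], "jaw": 70}, {"slide": [11, -3, 20], "dr": [0, 0, -2.16], "jaw": 70}, {"slide": [11, -3, 55], "dr": [0, 0, -2.16], "jaw": 70}, {"slide": [11, -3, 92], "dr": [0, 0, -2.16], "jaw": 70}, {"slide": [11, -3, 92], "dr": [0, 0, -2.16], "jaw": 70}, {"slide": [22, -6.5, 92], "dr": [0, 0, -2.16], "jaw": 70}, {"slide": [33, -10, 92], "dr": [0, 0, -2.16], "jaw": 70}, {"slide": [38, -11.5, 92], "dr": [0, 0, -2.16], "jaw": 70}])

```text
clock: 14.7
position: [558.1, 67.8, 7.0]
ee_rot: [0.99, 0.138, 0.002, -0.0]
contact_force: [1.2, 0.4, 0.5]
gripper_width: 69.9
grasp_force: 0.0
```

Run:
```python
from h import *
w=[face((604,35),16.4)]
for t in (14,12,9,6,3,0):
    a=np.radians(t); x=657+(4*(1-t/16.4))
    C=(x-120*np.sin(a)-20*np.cos(a), -74.5+120*np.cos(a)-20*np.sin(a)); w.append(face(C,t))
plan(*w)
```

```text
now [558.1  67.8   7. ] 15.9 F [1.2 0.4 0.5] t 14.7 tilt [0.0033 0.0012]
(np.float64(561.6), np.float64(69.4), 4, 16.4) slide [ 3.8 -0.5  3. ] dr [-0.   -0.03 -0.07]
(np.float64(568.2), np.float64(73.3), 4, 14) slide [11.2 -2.5  3. ] dr [-0.   -0.03  0.23]
(np.float64(573.9), np.float64(76.3), 4, 12) slide [17.5 -3.8  3. ] dr [-0.   -0.03  0.48]
(np.float64(582.6), np.float64(80.5), 4, 9) slide [27.  -5.5  3.1] dr [-0.   -0.03  0.86]
(np.float64(591.6), np.float64(84.3), 4, 6) slide [36.7 -6.7  3.1] dr [-0.   -0.03  1.23]
(np.float64(600.7), np.float64(87.6), 4, 3) slide [46.4 -7.4  3.1] dr [-0.   -0.03  1.61]
(np.float64(610.0), np.float64(90.5), 4, 0) slide [56.1 -7.6  3.2] dr [-0.01 -0.02  1.98]
```

>>> step_arm(motion=[{"slide": [4, -0.5, 2], "dr": [0, 0, -0.05], "jaw": 70}, {"slide": [8, -1.5, 2], "dr": [0, 0, 0.1], "jaw": 70}, {"slide": [12, -2.6, 2], "dr": [0, 0, 0.26], "jaw": 70}, {"slide": [17, -3.7, 2], "dr": [0, 0, 0.46], "jaw": 70}, {"slide": [22, -4.6, 2], "dr": [0, 0, 0.66], "jaw": 70}, {"slide": [27, -5.5, 2], "dr": [0, 0, 0.86], "jaw": 70}, {"slide": [32, -6.2, 2], "dr": [0, 0, 1.05], "jaw": 70}, {"slide": [36, -6.7, 2], "dr": [0, 0, 1.22], "jaw": 70}])

```text
clock: 15.7
position: [589.2, 83.6, 3.5]
ee_rot: [0.999, 0.053, 0.0, -0.0]
contact_force: [-0.6, 0.3, -0.4]
gripper_width: 70.2
grasp_force: 0.5
```

Run:
```python
from h import *
o=measure();print(o["rails"])
i=optics.get_image("top");cv2.imwrite("pics/d.png",cv2.resize(i[160:340,150:450],None,fx=2,fy=2))
plan((600.7,87.6,4,3),(608,89.8,4,0.5))
```

```text
[(160, 262, 250, 52, np.float32(24.2)), (370, 402, 234, 15, np.float32(55.8)), (491, -316, 233, 15, np.float32(25.3)), (614, 194, 79, 36, np.float32(22.7)), (643, -209, 37, 34, np.float32(88.7)), (667, -24, 113, 13, np.float32(0.1)), (767, -388, 204, 14, np.float32(119.1))]
now [589.7  83.7   3.7] 6.1 F [-0.3 -0.2 -0. ] t 15.8 tilt [0.0012 0.0004]
(600.7, 87.6, 4, 3) slide [11.4 -2.7 -0.3] dr [-0.   -0.01  0.39]
(608, 89.8, 4, 0.5) slide [18.9 -4.1 -0.3] dr [-0.   -0.01  0.7 ]
```

View pics/d.png

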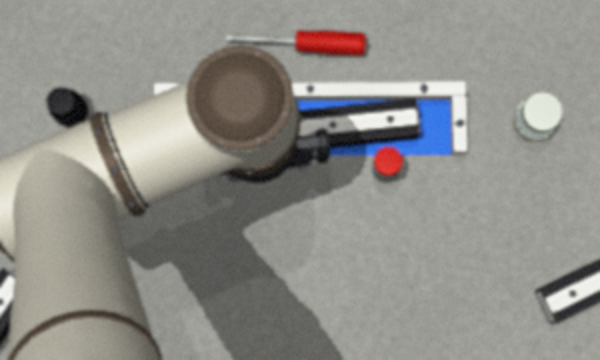

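The rail end (420,118 in the crop) is now well behind the post, and the rail is tilted about 6°. I'll continue the closing push.

>>> step_arm(motion=[{"slide": [4, -1, 0], "dr": [0, 0, 0.13], "jaw": 70}, {"slide": [8, -2, 0], "dr": [0, 0, 0.27], "jaw": 70}, {"slide": [12, -2.8, 0], "dr": [0, 0, 0.4], "jaw": 70}, {"slide": [15, -3.4, 0], "dr": [0, 0, 0.53], "jaw": 70}, {"slide": [17, -3.8, 0], "dr": [0, 0, 0.65], "jaw": 70}, {"slide": [19, -4.1, 0], "dr": [0, 0, 0.72], "jaw": 70}, {"slide": [20, -4.2, 0], "dr": [0, 0, 0.76], "jaw": 70}, {"slide": [20, -4.2, 0], "dr": [0, 0, 0.76], "jaw": 70}])

```text
clock: 16.8
position: [608.3, 89.7, 3.6]
ee_rot: [1.0, 0.0, 0.0, -0.0]
contact_force: [-1.9, -0.4, 0.6]
gripper_width: 69.9
grasp_force: 0.8
```

Run:
```python
from h import *
plan((610,80,4,0))
```

```text
now [608.3  89.7   3.6] 0.0 F [-1.9 -0.4  0.6] t 16.8 tilt [0.0002 0.0001]
(610, 80, 4, 0) slide [ 1.7  9.7 -0.4] dr [-0. -0.  0.]
```

>>> step_arm(motion=[{"slide": [-8, 0, 0], "dr": [0, 0, 0], "jaw": 70}, {"slide": [-12, 20, 0], "dr": [0, 0, 0], "jaw": 70}, {"slide": [-8, 40, 0], "dr": [0, 0, 0], "jaw": 70}, {"slide": [-3, 40, 0], "dr": [0, 0, 0], "jaw": 70}, {"slide": [0, 40, 0], "dr": [0, 0, 0], "jaw": 70}, {"slide": [1, 40, 0], "dr": [0, 0, 0], "jaw": 70}, {"slide": [2, 40, 0], "dr": [0, 0, 0], "jaw": 70}, {"slide": [3, 40, 0], "dr": [0, 0, 0], "jaw": 70}])

```text
clock: 17.8
position: [609.2, 49.3, 3.3]
ee_rot: [1.0, 0.001, -0.002, 0.001]
contact_force: [-6.5, -0.8, 3.9]
gripper_width: 69.7
grasp_force: 3.3
```

>>> step_arm(motion=[{"slide": [0.5, 0, 0], "dr": [0, 0, 0], "jaw": 70}, {"slide": [1, 0, 0], "dr": [0, 0, 0], "jaw": 70}, {"slide": [1.5, 0, 0], "dr": [0, 0, 0], "jaw": 70}, {"slide": [2, 0, 0], "dr": [0, 0, 0], "jaw": 70}, {"slide": [2.5, 0, 0], "dr": [0, 0, 0], "jaw": 70}, {"slide": [3, 0, 0], "dr": [0, 0, 0], "jaw": 70}, {"slide": [3, 0, 0], "dr": [0, 0, 0], "jaw": 70}, {"slide": [3, 0, 0], "dr": [0, 0, 0], "jaw": 70}])

```text
clock: 18.8
position: [609.3, 49.2, 3.3]
ee_rot: [1.0, 0.001, -0.005, 0.001]
contact_force: [-12.2, 0.2, 7.9]
gripper_width: 70.1
grasp_force: 6.3
```

>>> step_arm(motion=[{"slide": [-3, 0, 0], "dr": [0, 0, 0], "jaw": 70}, {"slide": [-15, 0, 0], "dr": [0, 0, 0], "jaw": 70}, {"slide": [-35, 0, -10], "dr": [0, 0, 0], "jaw": 70}, {"slide": [-80, 0, -50], "dr": [0, 0, 0], "jaw": 70}, {"slide": [-130, 0, -80], "dr": [0, 0, 0], "jaw": 70}, {"slide": [-180, 0, -110], "dr": [0, 0, 0], "jaw": 70}, {"slide": [-230, 0, -120], "dr": [0, 0, 0], "jaw": 70}, {"slide": [-230, 0, -120], "dr": [0, 0, 0], "jaw": 70}])

```text
clock: 19.8
position: [382.0, 49.4, 124.8]
ee_rot: [1.0, 0.001, 0.002, -0.001]
contact_force: [0.0, -0.5, 0.6]
gripper_width: 70.0
grasp_force: 0.0
```

Run:
```python
from h import *
o=measure();print(o["rails"],o["red"])
i=optics.get_image("top");cv2.imwrite("pics/e.png",cv2.resize(i[160:300,150:450],None,fx=2.6,fy=2.6))
j=optics.get_image("side");cv2.imwrite("pics/f.png",cv2.resize(j[170:300,230:450],None,fx=3,fy=3))
```

```text
[(314, 163, 88, 29, np.float32(32.3)), (370, 402, 234, 15, np.float32(55.8)), (491, -316, 233, 15, np.float32(25.3)), (641, 44, 232, 15, np.float32(0.0)), (643, -209, 36, 34, np.float32(88.7)), (666, 119, 159, 11, np.float32(0.1)), (668, -25, 111, 11, np.float32(0.0)), (781, -380, 114, 13, np.float32(119.1))] [array([585. , -44.5]), array([711.3,  14.3])]
```

View pics/e.png

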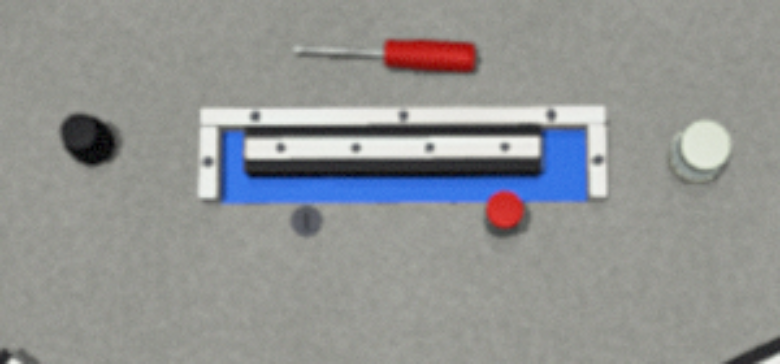

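View pics/f.png

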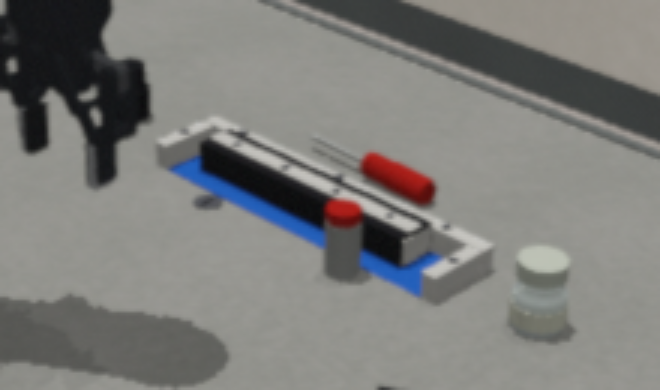

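Both views show the rail flat against the back strip, spanning (245–540,150) in the top crop. The rail centre is at (641,44) with angle 0.0°. The eyepiece, jar and driver have not moved, and the hand is clear.

```bash
python3 -c "
from bench import arm
print(arm.job_done())"
```

```text
the job is handed in; nothing more can be done
None
```

The rail is parked flat against the bay's back strip, pushed in end-first behind the post; the jar, eyepiece and screwdriver show no movement in the final pictures, the hand is clear, and the job was handed in at about 20 s of the 64 s allowed.

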